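# Put away the mixed specimens in the museum store

## Robot

A 7-joint arm with a two-finger parallel gripper is mounted at the origin on the work surface. World frame = base frame: x ahead of the robot, y to its left, z up, the work surface at z = 0. Lengths are in m, angles in rad, forces in N, time in s.
With the tool pointing down it reaches from about 0.425 to 0.925 m from the base axis. Payload 6.8 kg.
Tool frame: the origin (TCP) lies at the very end of the fingers, on their centre line; the grasp point (between the pads) lies 19 mm behind it; z points along the fingers, y is the line along which they close (so a half turn about z gives the same grasp; the last joint's range is limited). The gripper opens to 85 mm and grips with 20 to 120 N. Pads are 22 mm wide; open, the fingers measure 114 mm over their backs; the gripper's body (76 mm by 85 mm) begins 54 mm behind the grasp point. The pads swing forward as they close: fully open they stand 13 mm farther back than shut.
Start: joints at [-1.421, 0.477, 0.022, 1.555, -0.011, 1.109, -0.083], TCP at [0.172, 0.653, 0.231] pointing down, gripper open.
Joint ranges: [-2.96, 2.96], [-0.34, 2.1], [-1.41, 1.46], [0.24, 2.44], [-1.37, 4.51], [0.17, 1.92], [-2.96, 2.96]. Speed limits (rad/s): [2.39, 2.39, 3.14, 3.14, 3.14, 3.14, 3.14].

## Interface

Orientations are given as a rotation vector (axis times angle).
In Python, from bench import r gives the robot as it stands.
- The arm moves only by the tool play_rows, never from a script. Its argument "targets" is text: rows parted by semicolons, each of 5 numbers parted by spaces: the closure, from -1 (fully open) to 1 (shut), then the shift along the tool's x, y, z in m, then the turn about the tool's z in rad. In form: gripper dx dy dz spin; .... A call has 1 to 8 rows; each row is the pose to reach, as a shift and turn from the pose commanded when the call began, along the tool's axes at that moment; what a row does not reach only later rows make up. A row lasts 1/12 s, in which the tool goes at most 41.7 mm and 7.16 degrees, less where a joint would pass 70% of its speed; a pose out of reach is approached as far as the arm can. A call with a gripper value outside its range is refused whole. The fingers move at their own pace and stop on an object; "squeeze" is the grip in N (left out, the last holds). Time passes only in rows, so rows that repeat a pose let the fingers close. It gives the time, the measured TCP pose, the force, the opening and the grip force at its end, in the units of the state.
- r.get_obs(): the state, without advancing time (a new reading comes with each control period).
- r.grab_frame(name): name is "scene" or "top"; returns the picture (384x512x3 uint8, red, green, blue); there is no depth.
- r.camera_info(name): a dict with "fov_y" (degrees; the focal length in pixels is half the picture's height over the tangent of half this angle, whatever the lens; pixels are square), "cx", "cy" (the principal point, pixels), "position" and "rotation" of the camera in the world. Camera axes: x right, y down, z forward; pixel columns grow to the right and rows downward; lengths in m; the calibration is good to about 2 mm. A picture is of the moment at which its call begins. camera_info takes no time and is no camera call.
- r.hand_in(): hands the job in; it is judged then, once.
The state is a dict: "clock": time; "joints": joint angles; "qvel": joint speeds; "tau": joint torques, N m; "tcp_pos": TCP position; "orientation": TCP orientation; "contact_force": force on the tool from outside, world axes, zero at the start; "moment": the same for the moment, N m; "grip_width": finger opening in m; "gripper_force": force on a finger pad.
Only numpy, scipy, OpenCV 4.12 (cv2) and the standard library are available. Lean on these libraries where they do the work, as an engineer would, in place of code of your own. Each camera call takes 0.05 s, during which the arm holds its last target. There are 200 camera calls.

## Task

Put these four specimens away in the blue trays where their kind is already kept: the squat jar with the jars, the two tall tubes with the tubes, the resin block with the resin block, each in the empty near compartment of its tray. The resin block has been bonded in the press: swing the clamp bar up and over until it stands clear, then slide the block straight out along the bed at least 50 mm, away from the end stop, before you lift it. Keep jar and tubes upright, set everything down gently (jar and tubes standing, block lying flat, white side down), and leave the specimens already in the trays where they are.

Things in the scene. Friction and masses are not known exactly. Their poses are not given: they have to be found in the camera images.
- jar_mid (a point): Loose squat glass jar with a white screw cap, upright cylinder 50 mm in diameter, 60 mm tall, about 100 g, standing on the table; a pale shell inside. The point is its centre, 30 mm above its foot; z is up along the jar.
- tube_a_mid (a point): Loose tall glass tube with a white stopper, upright cylinder 28 mm in diameter, 72 mm tall, about 45 g, standing on the table. The point is its centre, 36 mm above its foot; z is up along the tube. Same as tube_b.
- tube_b_mid (a point): The second loose tall glass tube, the same size and look as tube_a. The point is its centre, 36 mm above its foot.
- block_mid (a point): Clear resin block with a fish skeleton on a white backing, 76 (x) by 50 (y) by 12 mm (z), about 60 g, lying on the bed of the press, backing down, under the clamp bar. The point is its centre, 6 mm above its underside; its x is the press's x. The closed bar's pad covers its x from 10 to 30 mm; the near part, x -38 to 9 mm, is free and can be gripped across the 50 mm width.
- clamp_bar (a joint): Hinge angle of the press's clamp bar in rad: 0 closed on the block, grows as the bar's handle end is lifted, 1.57 upright, stop at 1.9. Friction hinge: it stays where it is left; lifting takes about 4 N at the handle.
- clamp_handle (a point): Middle of the clamp bar's handle, a round black rod 12 mm in diameter along x, 160 mm from the hinge axis; turns with the bar, y points to the hinge. Bar closed: 43.5 mm above the table. 58 mm of rod are free between the yoke's two arms, and 30 mm between rod and cross piece. It rises in an arc and may turn between the fingers.
- press_bed (a point): Fixed bonding press. The point is on the bed's upper face (22 mm above the table) under the middle of the block; x points to the end stop (41 mm away), -x to the open end towards the robot, y to the hinge. Bed 36 mm wide (less than the block) for x -30 to 4 mm; beyond, 70 mm with fences 6 mm high, 3 mm beside the block. Base plate 8 mm high. Hinge axis: along x through y = 80 mm, z = 21.5 mm.
- jar_tray_bay (a point): Fixed blue tray (176 by 128 mm, walls 30 mm high, 4 mm thick) whose far compartment holds two squat jars. The point is the floor centre of its empty near compartment, 4 mm above the table, which is 104 mm (x) by 120 mm (y) inside with a divider 22 mm high at its far (+x) side. The stored jars stand 86 mm farther on in x.
- tube_tray_bay (a point): Blue tray exactly like jar_tray, whose far compartment already holds two tall tubes. The point is the centre of the floor of its empty near compartment (104 by 120 mm), 4 mm above the table; there both loose tubes go, side by side. The stored tubes' centres are 86 mm farther on in x.
- block_tray_bay (a point): Blue tray exactly like jar_tray, whose far compartment already holds a resin block. The point is the centre of the floor of its empty near compartment (104 by 120 mm), 4 mm above the table. The stored block's centre is 86 mm farther on in x.
Not all that is in view belongs to the job. What is shaped like the part that bears block_mid but green is not meant.

How it is judged:
By the outcome, as a careful person would: the job done as asked, in the order asked, and still so for the second after the job is handed in, with the robot touching nothing.
It also fails if it takes over 106 s, if anything falls off the work surface, if the arm or the gripper's body presses on something with over 40 N, if the wrist force passes 120 N, or if a joint passes its speed limit or range.

## Working session

There is one attempt and no reset: what is moved stays moved. The work goes in short steps, Python scripts to look and compute and a tool call to move; the robot and the scene stay as the last step left them, time stands still between calls to the robot, and variables do not carry over. Pictures are saved under pics/ and viewed, at most 15 in all, crops included, and the job is handed in when it is done.

Besides the shell and the picture viewer there is one more tool, called after "Emit:" by a JSON object that holds its "api" and its "payload". play_rows: Moves the arm, as the interface text tells. Its arguments: {"type":"object","properties":{"targets":{"type":"string"},"squeeze":{"type":"number"}},"required":["targets"]}

```bash
ls; mkdir -p pics; python3 - <<'E'
from bench import r
import cv2
for n in("scene","top"):
    cv2.imwrite(f"pics/{n}0.png",r.grab_frame(n)[:,:,::-1]); print(n,r.camera_info(n))
print(r.get_obs())
E
```

```text
pics
scene {'fov_y': 45.83503775731219, 'cx': 248.97090068049022, 'cy': 189.46531361004267, 'position': array([ 0.96227346, -0.67740989,  0.89747829]), 'rotation': array([-2.23591868, -0.70551253,  0.28476483])}
top {'fov_y': 51.128204998212375, 'cx': 255.8683601612388, 'cy': 192.97942047923067, 'position': array([0.32577496, 0.07503945, 1.13139239]), 'rotation': array([-2.14046277,  2.16604875, -0.16035404])}
{'clock': 0.1, 'joints': array([-1.42111199,  0.47776453,  0.02238987,  1.55633413, -0.01151032,
        1.10930911, -0.08307812]), 'qvel': array([-4.54228256e-04, -1.79135818e-03,  8.03579925e-04, -2.39545984e-03,
        3.82332201e-06, -3.27360793e-04, -7.94802798e-07]), 'tau': array([ 4.29932130e-03, -5.97756815e+01,  1.61354531e+00, -2.81953043e+01,
        1.29096833e-02,  5.01625735e-03, -1.97236881e-05]), 'tcp_pos': array([0.17198449, 0.65217433, 0.23040007]), 'orientation': array([-4.03802868e-01, -3.11545080e+00,  2.64574815e-03]), 'contact_force': array([ 0.23812918, -0.04833544, -0.01924805]), 'moment': array([-0.03665542, -0.03440118,  0.02745643]), 'gripper_force': 0.0, 'grip_width': 0.08532271015671627}
```

View pics/scene0.png

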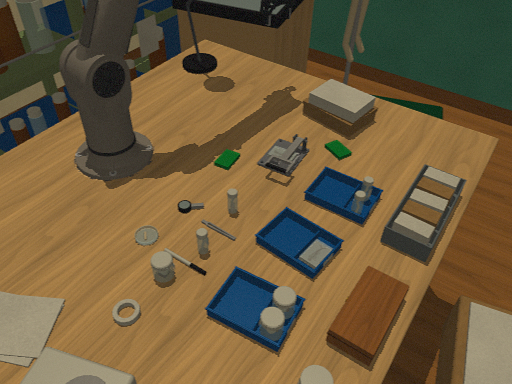

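View pics/top0.png

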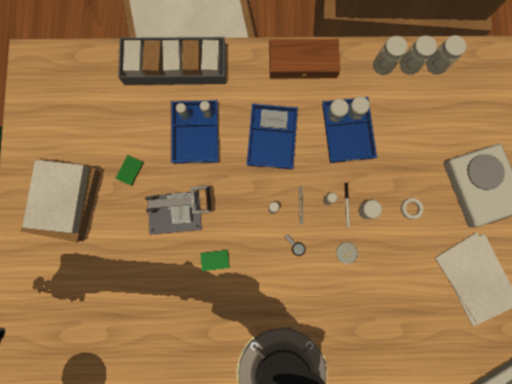

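```bash
cat > h.py <<'E'
import numpy as np, cv2
from bench import r
from scipy.spatial.transform import Rotation as R
def cam(n):
    c=r.camera_info(n); f=192/np.tan(np.radians(c["fov_y"]/2))
    return f,c["cx"],c["cy"],np.array(c["position"]),R.from_rotvec(c["rotation"]).as_matrix()
def proj(n,p):
    f,cx,cy,o,M=cam(n); q=M.T@(np.array(p)-o); return np.array([cx+f*q[0]/q[2],cy+f*q[1]/q[2]])
def plane(n,uv,z):
    f,cx,cy,o,M=cam(n); d=M@np.array([(uv[0]-cx)/f,(uv[1]-cy)/f,1]); return o+d*(z-o[2])/d[2]
def tri(u1,u2):  # scene pixel, top pixel -> point, gap
    A=[];b=[];L=[]
    for n,uv in(("scene",u1),("top",u2)):
        f,cx,cy,o,M=cam(n); d=M@np.array([(uv[0]-cx)/f,(uv[1]-cy)/f,1]); d/=np.linalg.norm(d)
        P=np.eye(3)-np.outer(d,d); A.append(P); b.append(P@o); L.append((P,o))
    x=np.linalg.solve(A[0]+A[1],b[0]+b[1]); return x,[np.linalg.norm(P@(x-o)) for P,o in L]
def shot(n,f,box=None,k=1):
    im=r.grab_frame(n)[:,:,::-1].copy()
    if box: x0,y0,x1,y1=box; im=im[y0:y1,x0:x1]
    cv2.imwrite("pics/"+f,cv2.resize(im,None,fx=k,fy=k,interpolation=cv2.INTER_CUBIC))
E
python3 - <<'E'
from h import *
np.set_printoptions(precision=4,suppress=True)
for p in([0,0,0],[.172,.652,.23],[.172,.652,0],[.6,0,0]): print(p,proj("scene",p),proj("top",p))
for a,b in(((163,268),(371,209)),((233,191),(274,207)),((202,231),(331,198))): print(tri(a,b), plane("top",b,.06),plane("top",b,.072))
print(plane("top",(180,212),.03),plane("scene",(285,155),.03))
for a in((195,132),(273,136),(349,131)):print(plane("top",a,.03))
a=cv2.imread("pics/top0.png");b=cv2.imread("pics/scene0.png")
def crop(i,x0,y0,x1,y1,k):return cv2.resize(i[y0:y1,x0:x1],None,fx=k,fy=k,interpolation=cv2.INTER_CUBIC)
c=np.vstack([crop(a,135,170,235,245,4),crop(b,245,120,345,195,4)])
d=np.vstack([crop(a,260,180,390,230,3),crop(b,140,180,270,290,3)])
d=cv2.resize(d,(400,int(d.shape[0]*400/390)));H=600;d=np.vstack([d,np.zeros((max(0,H-d.shape[0]),400,3),np.uint8)])[:H]
cv2.imwrite("pics/crop1.png",np.hstack([c,d]))
E
```

```text
[0, 0, 0] [114.3646 154.2917] [281.8747 371.7562]
[0.172, 0.652, 0.23] [276.5952  25.1096] [-14.2582 324.7563]
[0.172, 0.652, 0] [273.2039  83.7035] [ 41.3173 309.0525]
[0.6, 0, 0] [277.6665 239.7928] [277.4143 153.1752]
(array([ 0.4345, -0.2522,  0.0275]), [np.float64(0.002904595030712425), np.float64(0.0029045950307125053)]) [ 0.4292 -0.2445  0.06  ] [ 0.4281 -0.241   0.072 ]
(array([0.4396, 0.019 , 0.0699]), [np.float64(0.0038157542027956837), np.float64(0.00381575420279571)]) [0.4377 0.0161 0.06  ] [0.4364 0.0168 0.072 ]
(array([ 0.461 , -0.1351,  0.0675]), [np.float64(0.002258585796199941), np.float64(0.002258585796199912)]) [ 0.4603 -0.138   0.06  ] [ 0.4587 -0.1356  0.072 ]
[0.43   0.2731 0.03  ] [0.4521 0.275  0.03  ]
[0.6565 0.2339 0.03  ]
[0.6426 0.0135 0.03  ]
[ 0.655  -0.2026  0.03  ]
```

View pics/crop1.png

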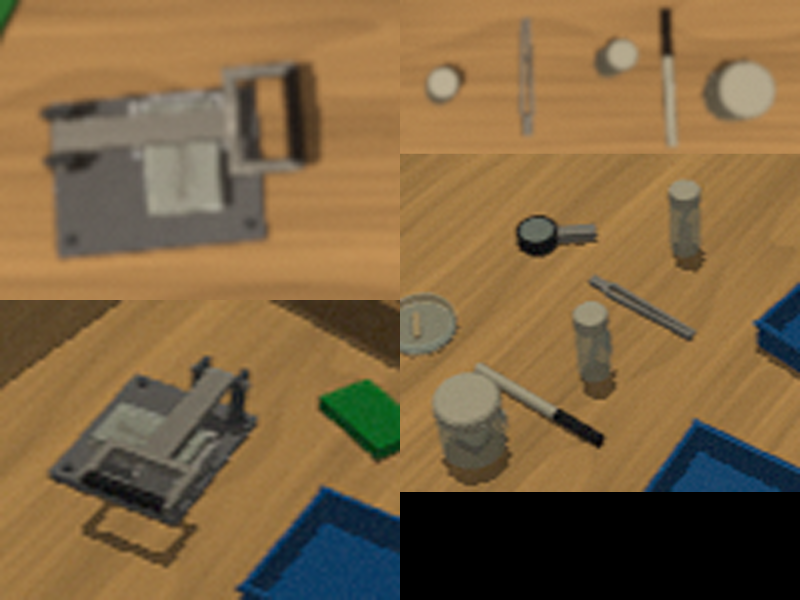

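```bash
python3 - <<'E'
from h import *
np.set_printoptions(precision=4,suppress=True)
I={n:cv2.imread(f"pics/{n}0.png") for n in("top","scene")}
def blobs(n,lo,hi,box,amin):
    x0,y0,x1,y1=box; h=cv2.cvtColor(I[n],cv2.COLOR_BGR2HSV)[y0:y1,x0:x1]
    m=cv2.inRange(h,lo,hi); k,_,s,c=cv2.connectedComponentsWithStats(m)
    out=[]
    for i in range(1,k):
        if s[i,4]>=amin:
            pts=np.argwhere(_==i)[:,::-1]+[x0,y0]; out.append((s[i,4],pts.mean(0),pts))
    return out
print("caps")
for b,z in(((262,195,286,219),.072),((320,188,343,209),.072),((358,196,386,222),.06)):
    for a,c,p in blobs("top",(0,0,130),(179,75,255),b,20): print(a,c,p.min(0),p.max(0),plane("top",c,z)[:2])
print("caps scene")
for b,z in(((224,185,242,203),.072),((193,225,212,245),.072),((148,248,180,272),.06)):
    for a,c,p in blobs("scene",(0,0,130),(179,75,255),b,20): print(a,c,p.min(0),p.max(0),plane("scene",c,z)[:2])
print("trays")
for n,B in(("top",((165,90,225,170),(240,95,305,175),(315,90,385,170))),("scene",((300,165,390,225),(250,205,350,280),(200,265,310,355)))):
  for b in B:
    a,c,p=max(blobs(n,(100,120,30),(125,255,255),b,100),key=lambda t:t[0])
    h=cv2.convexHull(p.astype(np.int32)); 
    W=np.array([plane(n,q[0],.03)[:2] for q in h])
    if n=="top":
        rc=cv2.minAreaRect(W.astype(np.float32)*1000); print(n,c,rc)
    q=cv2.approxPolyDP(h,5,True)[:,0]
    print([ (tuple(int(v) for v in t),plane(n,t,.03)[:2].round(3).tolist()) for t in q])
print("block white / rod")
h=cv2.cvtColor(I["top"],cv2.COLOR_BGR2HSV); print(h[205:226,181].tolist(), h[215,165:196].tolist())
for n,b in(("top",(198,182,216,216)),("scene",(262,155,292,180))):
    for a,c,p in blobs(n,(0,0,0),(179,255,45),b,8): print(n,a,c,p.min(0),p.max(0),plane(n,c,.0435))
E
```

```text
caps
76 [273.4737 206.6579] [269 202] [278 211] [0.4373 0.0181]
70 [331.5571 197.2857] [327 193] [336 202] [ 0.4606 -0.1372]
248 [372.     208.7863] [364 200] [380 217] [ 0.4298 -0.2473]
caps scene
46 [232.     191.3261] [228 189] [236 194] [0.4423 0.0173]
62 [201.371  231.4355] [197 228] [206 235] [ 0.4651 -0.1386]
314 [162.5064 258.2739] [151 248] [179 267] [ 0.4368 -0.2466]
trays
top [194.647  134.9837] ((659.0571899414062, 235.66415405273438), (175.17405700683594, 126.41249084472656), 0.9485239386558533)
[((217, 160), [0.575, 0.172]), ((172, 161), [0.573, 0.297]), ((172, 102), [0.746, 0.3]), ((215, 101), [0.747, 0.178])]
top [271.6042 141.2417] ((643.2091674804688, 16.139286041259766), (126.24774932861328, 174.81076049804688), 84.36819458007812)
[((295, 108), [0.724, -0.051]), ((292, 167), [0.553, -0.038]), ((249, 164), [0.563, 0.082]), ((253, 105), [0.734, 0.069])]
top [348.9385 137.5642] ((660.13818359375, -202.32223510742188), (174.2174530029297, 127.8504867553711), 5.113868713378906)
[((375, 156), [0.582, -0.273]), ((331, 161), [0.569, -0.148]), ((324, 102), [0.742, -0.135]),
[... 665 characters left out ...]
 37, 146], [23, 35, 153], [23, 33, 155], [24, 35, 144], [22, 38, 122], [16, 31, 106], [16, 28, 101]] [[15, 31, 98], [15, 31, 98], [16, 33, 101], [19, 28, 99], [10, 30, 103], [19, 26, 106], [23, 30, 134], [23, 30, 151], [24, 33, 153], [24, 33, 155], [23, 33, 155], [24, 34, 152], [24, 36, 150], [26, 37, 146], [23, 39, 144], [22, 42, 139], [24, 38, 142], [23, 38, 147], [23, 38, 149], [23, 36, 154], [24, 35, 155], [24, 35, 155], [23, 34, 157], [24, 32, 152], [23, 37, 125], [24, 44, 82], [16, 48, 59], [12, 41, 62], [14, 33, 86], [15, 26, 97], [15, 31, 100]]
top 52 [208.4038 198.8654] [207 188] [210 209] [0.4638 0.1938 0.0435]
scene 88 [275.4205 167.625 ] [265 163] [285 173] [0.4677 0.1945 0.0435]
```

```bash
cat >> h.py <<'E'
def mv(*pts):  # world points (x,y,z) [yaw of tool y axis from world y] -> tool shifts from current commanded~measured pose
    o=r.get_obs(); M=R.from_rotvec(o["orientation"]).as_matrix(); yaw=np.degrees(np.arctan2(-M[0,1],M[1,1]))
    print("tcp",o["tcp_pos"].round(4),"yaw",yaw.round(2),"tilt z",M[:,2].round(3),"F",o["contact_force"].round(1),"w",round(o["grip_width"],4),"gf",round(o["gripper_force"],1),"t",o["clock"])
    for p in pts: print(p,(M.T@(np.array(p[:3])-o["tcp_pos"])).round(4), "spin", -np.radians(p[3]-yaw).round(4) if len(p)>3 else "")
E
python3 - <<'E'
from h import *
np.set_printoptions(precision=4,suppress=True)
I=cv2.imread("pics/top0.png");S=cv2.imread("pics/scene0.png")
g=cv2.cvtColor(I,cv2.COLOR_BGR2HSV)
# block white
m=cv2.inRange(g,(18,25,125),(28,50,255)); m[:206]=0;m[226:]=0;m[:,:168]=0;m[:,193:]=0
c=max(cv2.findContours(m,0,2)[0],key=cv2.contourArea); rc=cv2.minAreaRect(c);b=cv2.boxPoints(rc);print(rc)
W=np.array([plane("top",q,.024)[:2] for q in b]);print(W)
for n,im,bx in(("top",I,(198,182,216,216)),("scene",S,(262,155,292,180))):
    x0,y0,x1,y1=bx; h=cv2.cvtColor(im,cv2.COLOR_BGR2HSV)[y0:y1,x0:x1]; p=np.argwhere(cv2.inRange(h,(0,0,0),(179,255,45)))[:,::-1]+[x0,y0]
    P=np.array([plane(n,q,.0435)[:2] for q in p]); l=cv2.fitLine(P.astype(np.float32),1,0,.01,.01).ravel(); print(n,P.mean(0),np.degrees(np.arctan2(l[1],l[0])),P.min(0),P.max(0))
print(tri((275.4,167.6),(208.4,198.9)))
# baseplate corners from crop (top), near edge, z 8mm
A=plane("top",(135+60/4,170+255/4),.008)[:2];B=plane("top",(135+267/4,170+238/4),.008)[:2];print(A,B,np.degrees(np.arctan2(*(A-B)[::-1]))-90)
mv((.4655,.194,.16,0))
E
```

```text
((179.0487823486328, 213.93902587890625), (18.22120475769043, 20.208972930908203), 83.6598129272461)
[[0.4476 0.3076]
 [0.4532 0.2522]
 [0.4029 0.2461]
 [0.3974 0.3012]]
top [0.4638 0.1938] 3.8240538 [0.436  0.1894] [0.4938 0.1978]
scene [0.4672 0.1952] 1.0433202 [0.4222 0.1843] [0.5026 0.2591]
(array([0.4653, 0.1951, 0.0416]), [np.float64(0.001745142077674936), np.float64(0.0017451420776748985)])
[0.3724 0.3595] [0.3824 0.2159] 4.0025104675769825
tcp [0.172  0.6522 0.2304] yaw -14.77 tilt z [-0.    -0.002 -1.   ] F [ 0.2 -0.  -0. ] w 0.0853 gf 0.0 t 0.1
(0.4655, 0.194, 0.16, 0) [-0.4006 -0.3681  0.0711] spin -0.2578
```

Emit:
{"api": "play_rows", "payload": {"targets": "0.34 -0.03 -0.03 0 0;0.34 -0.06 -0.06 0 -0.05;0.34 -0.09 -0.085 0.01 -0.15;0.34 -0.12 -0.11 0.01 -0.25;0.34 -0.15 -0.135 0.02 -0.336;0.34 -0.18 -0.16 0.02 -0.336;0.34 -0.21 -0.19 0.03 -0.336;0.34 -0.235 -0.215 0.03 -0.336", "squeeze": 20}}

```text
clock: 0.77
tcp_pos: [0.3451, 0.3818, 0.1999]
orientation: [0.121, -3.138, 0.003]
contact_force: [1.6, -0.4, 0.4]
grip_width: 0.0284
gripper_force: 0.0
```

```bash
python3 - <<'E'
from h import *
mv((.4655,.1945,.11,4.5),(.4655,.1945,.0285,4.5))
E
```

```text
tcp [0.3451 0.3818 0.1999] yaw 4.43 tilt z [-0.001 -0.002 -1.   ] F [ 1.6 -0.4  0.4] w 0.0284 gf 0.0 t 0.7667
(0.4655, 0.1945, 0.11, 4.5) [-0.1057 -0.1959  0.0901] spin -0.0012
(0.4655, 0.1945, 0.0285, 4.5) [-0.1058 -0.1957  0.1716] spin -0.0012
```

Emit:
{"api": "play_rows", "payload": {"targets": "0.34 -0.018 -0.034 0.012 0;0.34 -0.037 -0.069 0.028 0;0.34 -0.056 -0.104 0.045 0;0.34 -0.075 -0.138 0.06 0;0.34 -0.09 -0.17 0.075 0;0.34 -0.106 -0.196 0.09 0;0.34 -0.106 -0.196 0.09 0;0.34 -0.106 -0.196 0.09 0"}}

```text
clock: 1.43
tcp_pos: [0.4656, 0.1953, 0.1102]
orientation: [0.116, -3.137, 0.003]
contact_force: [0.1, 0.5, 0.6]
grip_width: 0.0282
gripper_force: 0.0
```

```bash
python3 - <<'E'
from h import *
mv((.4655,.1945,.0285,4.5))
a=r.grab_frame("top")[160:260,130:260,::-1];b=r.grab_frame("scene")[90:190,230:360,::-1]
cv2.imwrite("pics/rod1.png",cv2.resize(np.hstack([a,b]),None,fx=3,fy=3,interpolation=2))
t=r.get_obs()["tcp_pos"];print(proj("top",t)-[130,160],proj("scene",t)-[230,90])
E
```

```text
tcp [0.4656 0.1953 0.1102] yaw 4.22 tilt z [-0.002 -0.002 -1.   ] F [0.1 0.5 0.6] w 0.0282 gf 0.0 t 1.4333
(0.4655, 0.1945, 0.0285, 4.5) [-0.     -0.0007  0.0817] spin -0.0049
[73.68238688 35.06046043] [46.74036563 58.06848464]
```

View pics/rod1.png

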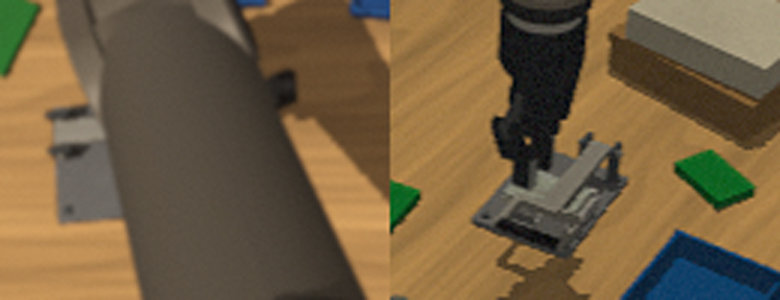

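The scene view shows the fingertips at about (530,180) in the crop, where the calibration puts the TCP (530,174). The rod is at (525,235), below and nearer the camera. Going down.

Emit:
{"api": "play_rows", "payload": {"targets": "0.34 0 -0.001 0.02 0;0.34 0 -0.001 0.04 0;0.34 0 -0.001 0.055 0;0.34 0 -0.001 0.068 0;0.34 0 -0.001 0.076 0;0.34 0 -0.001 0.082 0;0.34 0 -0.001 0.082 0"}}

```text
clock: 2.12
tcp_pos: [0.4648, 0.1976, 0.0288]
orientation: [0.125, -3.138, 0.0]
contact_force: [0.0, -0.4, 0.5]
grip_width: 0.0279
gripper_force: 0.0
```

Emit:
{"api": "play_rows", "payload": {"targets": "0.8 0 0 0 0;0.8 0 0 0 0;0.8 0 0 0 0;0.8 0 0 0 0;0.8 0 0 0 0;0.8 0 0 0 0"}}

```text
clock: 2.62
tcp_pos: [0.4657, 0.1947, 0.0298]
orientation: [0.12, -3.139, 0.003]
contact_force: [1.1, -6.3, -0.4]
grip_width: 0.0108
gripper_force: 21.4
```

Emit:
{"api": "play_rows", "payload": {"targets": "0.8 0 0.0003 -0.0096 0;0.8 0 0.0018 -0.0239 0;0.8 0 0.0058 -0.0427 0;0.8 0 0.012 -0.0608 0;0.8 0 0.0204 -0.0781 0;0.8 0 0.0307 -0.0943 0;0.8 0 0.0429 -0.1091 0;0.8 0 0.0568 -0.1223 0", "squeeze": 25}}

```text
clock: 3.28
tcp_pos: [0.4616, 0.2476, 0.1532]
orientation: [0.116, -3.138, 0.011]
contact_force: [0.1, -14.4, 8.3]
grip_width: 0.0109
gripper_force: 24.8
```

Emit:
{"api": "play_rows", "payload": {"targets": "0.8 0 0.0154 -0.0115 0;0.8 0 0.0321 -0.021 0;0.8 0 0.0497 -0.0285 0;0.8 0 0.0682 -0.0338 0;0.8 0 0.0871 -0.0369 0;0.8 0 0.1063 -0.0377 0;0.8 0 0.1254 -0.0362 0;0.8 0 0.1364 -0.0342 0"}}

```text
clock: 3.95
tcp_pos: [0.4503, 0.3911, 0.1873]
orientation: [-0.125, 3.138, 0.002]
contact_force: [-0.3, -2.0, 2.6]
grip_width: 0.0112
gripper_force: 25.9
```

Emit:
{"api": "play_rows", "payload": {"targets": "0.8 0 0 0 0;0.3 0 0 0 0;0.3 0 0 0 0;0.3 0 0 0 0;0.3 0 0 0 0"}}

```text
clock: 4.37
tcp_pos: [0.4507, 0.3882, 0.1856]
orientation: [0.121, -3.139, 0.001]
contact_force: [0.4, 0.0, -0.2]
grip_width: 0.0302
gripper_force: 0.0
```

```bash
python3 - <<'E'
from h import *
mv((.425,.2755,.26,4.5))
shot("scene","bar1.png",(220,60,370,190),4)
E
```

```text
tcp [0.4507 0.3882 0.1856] yaw 4.4 tilt z [-0.    -0.001 -1.   ] F [ 0.4  0.  -0.2] w 0.0302 gf 0.0 t 4.3667
(0.425, 0.2755, 0.26, 4.5) [ 0.0343 -0.1105 -0.0743] spin -0.0017
```

View pics/bar1.png

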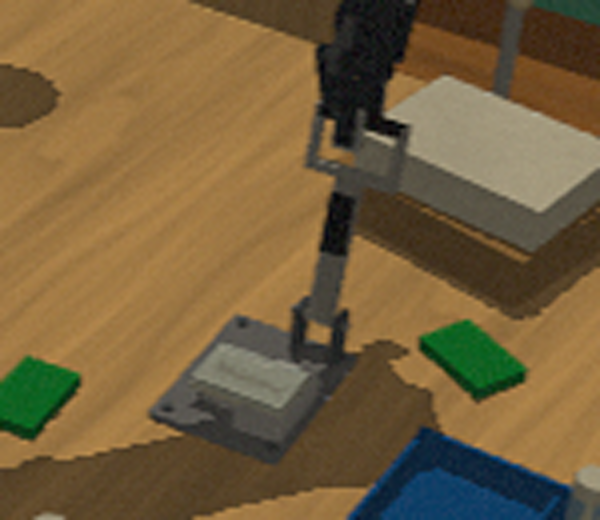

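The bar stands upright and past vertical at (340,230). The block lies free on the bed at about (255,378) in the crop. Next I retreat upwards and measure the block.

Emit:
{"api": "play_rows", "payload": {"targets": "0.3 0 0 -0.02 0;0.3 0 0 -0.05 0;0.3 0 0 -0.08 0;0 0.01 -0.03 -0.09 0;-0.4 0.02 -0.065 -0.09 0;-0.7 0.034 -0.1 -0.08 0;-0.7 0.034 -0.111 -0.05 0;-0.7 0.034 -0.111 -0.02 0"}}

```text
clock: 5.08
tcp_pos: [0.4264, 0.2723, 0.2067]
orientation: [-0.114, 3.136, 0.003]
contact_force: [-0.7, 0.6, -0.4]
grip_width: 0.0724
gripper_force: 0.0
```

```bash
python3 - <<'E'
from h import *
np.set_printoptions(precision=4,suppress=True)
mv((.425,.2755,.06,4.5),(.425,.2755,.015,4.5))
S=r.grab_frame("scene")[:,:,::-1]; g=cv2.cvtColor(S,cv2.COLOR_BGR2HSV)
m=cv2.inRange(g,(15,20,105),(35,70,255)); k,l,s,c=cv2.connectedComponentsWithStats(m[130:180,255:310])
for i in range(1,k):
    if s[i,4]>60:
        p=np.argwhere(l==i)[:,::-1]+[255,130]; W=np.array([plane("scene",q,.024)[:2] for q in p])
        print(s[i],p.mean(0),cv2.minAreaRect((W*1000).astype(np.float32)))
cv2.imwrite("pics/b2.png",cv2.resize(S[90:190,220:350],None,fx=4,fy=4,interpolation=2))
E
```

```text
tcp [0.4264 0.2723 0.2067] yaw 4.18 tilt z [ 0.003  0.002 -1.   ] F [-0.7  0.6 -0.4] w 0.0724 gf 0.0 t 5.0833
(0.425, 0.2755, 0.06, 4.5) [0.0016 0.0031 0.1467] spin -0.0056
(0.425, 0.2755, 0.015, 4.5) [0.0017 0.003  0.1917] spin -0.0056
[ 13  16  31  16 264] [282.7235 153.2917] ((437.78936767578125, 286.3687438964844), (80.2078628540039, 53.72700881958008), 4.18890380859375)
```

View pics/b2.png

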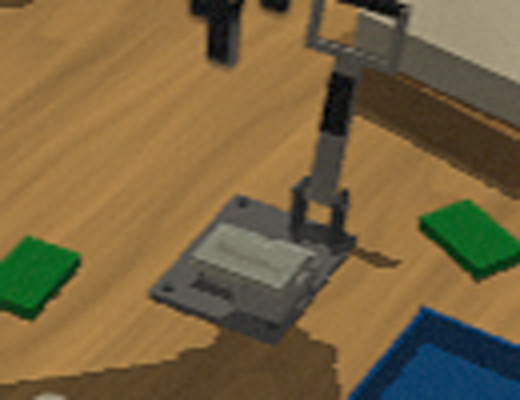

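The block's top face at (255,255) in the crop agrees with the top-view and rod estimates. The centre is about (0.441, 0.2745), yaw 4.3°. I'll grip at press x = -18 mm.

Emit:
{"api": "play_rows", "payload": {"targets": "-0.7 0.002 -0.002 0.03 0;-0.7 0.002 -0.002 0.07 0;-0.7 0.002 -0.002 0.11 0;-0.7 0.002 -0.002 0.14 0;-0.7 0.002 -0.002 0.16 0;-0.7 0.002 -0.002 0.175 0;-0.7 0.002 -0.002 0.185 0;-0.7 0.002 -0.002 0.19 0"}}

```text
clock: 5.8
tcp_pos: [0.4231, 0.274, 0.0149]
orientation: [0.123, -3.138, 0.001]
contact_force: [0.4, -0.7, 0.1]
grip_width: 0.0729
gripper_force: 0.0
```

Emit:
{"api": "play_rows", "payload": {"targets": "-0.5 0 0 0 0;-0.3 0 0 0 0;-0.1 0 0 0 0;0 0 0 0 0;0 0 0 0 0;0.1 0 0 0 0;0.1 0 0 0 0", "squeeze": 30}}

```text
clock: 6.38
tcp_pos: [0.4241, 0.2744, 0.017]
orientation: [-0.122, 3.138, 0.002]
contact_force: [-0.3, -0.8, 7.8]
grip_width: 0.0492
gripper_force: 31.8
```

```bash
python3 - <<'E'
from h import *
mv()
shot("scene","b3.png",(220,90,350,190),4)
E
```

```text
tcp [0.4241 0.2744 0.017 ] yaw 4.47 tilt z [ 0.002  0.001 -1.   ] F [-0.3 -0.8  7.8] w 0.0492 gf 31.8 t 6.3833
```

View pics/b3.png

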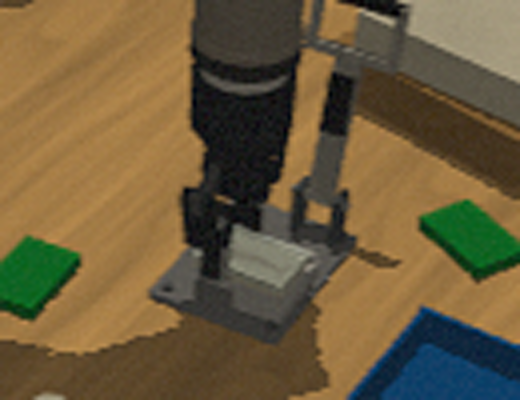

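Emit:
{"api": "play_rows", "payload": {"targets": "0.1 0 0 -0.0015 0;0.1 0.006 0 -0.0015 0;0.1 0.016 0 -0.0015 0;0.1 0.027 0 -0.0015 0;0.1 0.038 0 -0.0015 0;0.1 0.049 0 -0.0015 0;0.1 0.059 0 -0.0015 0;0.1 0.064 0 -0.0015 0"}}

```text
clock: 7.1
tcp_pos: [0.3574, 0.2686, 0.0172]
orientation: [0.125, -3.138, 0.001]
contact_force: [-0.1, -0.0, -0.3]
grip_width: 0.0494
gripper_force: 31.1
```

```bash
python3 - <<'E'
from h import *
mv((.611-.0179,.019+.0017,.12,-5))
shot("scene","b4.png",(220,90,350,190),4)
E
```

```text
tcp [0.3574 0.2686 0.0172] yaw 4.56 tilt z [-0.001 -0.001 -1.   ] F [-0.1 -0.  -0.3] w 0.0494 gf 31.1 t 7.1
(0.5931, 0.0207, 0.12, -5) [-0.2152 -0.2659 -0.103 ] spin 0.1668
```

View pics/b4.png

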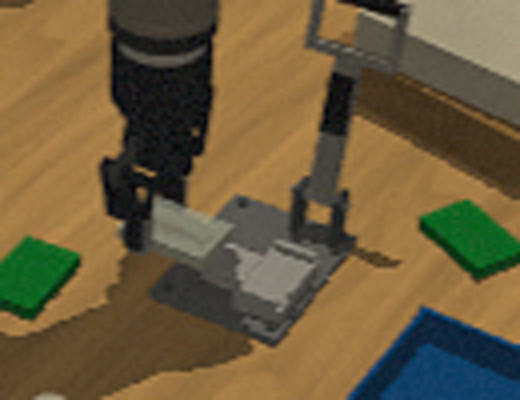

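The block came out 66 mm along the bed and is still held. Now lift and carry it.

Emit:
{"api": "play_rows", "payload": {"targets": "0.1 0 0 -0.012 0;0.1 0 0 -0.04 0;0.1 0 0 -0.075 0;0.1 0 0 -0.105 0;0.1 -0.02 -0.025 -0.12 0;0.1 -0.045 -0.055 -0.12 0.03;0.1 -0.07 -0.085 -0.12 0.07;0.1 -0.095 -0.115 -0.12 0.12", "squeeze": 40}}

```text
clock: 7.82
tcp_pos: [0.4647, 0.1607, 0.1381]
orientation: [0.067, 3.139, 0.002]
contact_force: [0.1, 1.0, -0.6]
grip_width: 0.0488
gripper_force: 46.2
```

```bash
python3 - <<'E'
from h import *
mv((.5931,.0207,.12,-5))
E
```

```text
tcp [0.4647 0.1607 0.1381] yaw -2.44 tilt z [ 0.002  0.001 -1.   ] F [ 0.1  1.  -0.6] w 0.0488 gf 46.2 t 7.8167
(0.5931, 0.0207, 0.12, -5) [-0.1343 -0.1344  0.0182] spin 0.0446
```

Emit:
{"api": "play_rows", "payload": {"targets": "0.1 -0.025 -0.025 0 0.02;0.1 -0.052 -0.052 0 0.045;0.1 -0.079 -0.079 0 0.045;0.1 -0.106 -0.106 0 0.045;0.1 -0.125 -0.125 0 0.045;0.1 -0.134 -0.134 0.01 0.045;0.1 -0.134 -0.134 0.03 0.045;0.1 -0.134 -0.134 0.05 0.045"}}

```text
clock: 8.48
tcp_pos: [0.593, 0.0206, 0.0872]
orientation: [0.14, 3.136, -0.0]
contact_force: [-0.4, 0.6, -0.7]
grip_width: 0.0488
gripper_force: 46.3
```

```bash
python3 - <<'E'
from h import *
mv((.5931,.0207,.03,-5),(.5931,.0207,.0,-5))
shot("scene","b5.png",(240,150,370,290),4)
E
```

```text
tcp [0.593  0.0206 0.0872] yaw -5.12 tilt z [ 0.002 -0.    -1.   ] F [-0.4  0.6 -0.7] w 0.0488 gf 46.3 t 8.4833
(0.5931, 0.0207, 0.03, -5) [0.0001 0.0001 0.0572] spin -0.0021
(0.5931, 0.0207, 0.0, -5) [0.0002 0.0001 0.0872] spin -0.0021
```

View pics/b5.png

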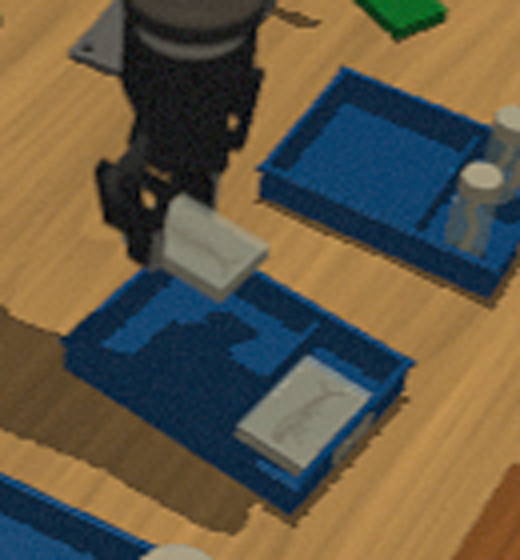

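The block is held level at (215,245), above the near compartment. Lower it.

Emit:
{"api": "play_rows", "payload": {"targets": "0.1 0 0 0.02 0;0.1 0 0 0.04 0;0.1 0 0 0.055 0;0.1 0 0 0.067 0;0.1 0 0 0.075 0;0.1 0 0 0.08 0;0.1 0 0 0.083 0;0.1 0 0 0.084 0"}}

```text
clock: 9.2
tcp_pos: [0.5918, 0.0222, 0.0034]
orientation: [0.136, 3.138, 0.0]
contact_force: [0.8, -0.5, -1.0]
grip_width: 0.0489
gripper_force: 46.3
```

Emit:
{"api": "play_rows", "payload": {"targets": "0.1 0 0 0.001 0;0.1 0 0 0.002 0;0.1 0 0 0.003 0;0.1 0 0 0.003 0"}}

```text
clock: 9.53
tcp_pos: [0.5921, 0.0222, 0.0014]
orientation: [0.136, 3.138, 0.001]
contact_force: [-2.9, 0.7, 6.2]
grip_width: 0.0489
gripper_force: 50.2
```

Emit:
{"api": "play_rows", "payload": {"targets": "0 0 0 0 0;-0.2 0 0 0 0;-0.3 0 0 0 0;-0.4 0 0 0 0;-0.4 0 0 -0.01 0;-0.4 0 0 -0.03 0;-0.4 0 0 -0.065 0;-0.4 0 0 -0.1 0", "squeeze": 25}}

```text
clock: 10.2
tcp_pos: [0.5906, 0.022, 0.1011]
orientation: [-0.137, -3.136, 0.001]
contact_force: [1.4, 0.7, -0.1]
grip_width: 0.06
gripper_force: 0.0
```

```bash
python3 - <<'E'
from h import *
np.set_printoptions(precision=4,suppress=True)
mv((.440,.018,.13,0),(.440,.018,.03,0))
S=r.grab_frame("scene")[:,:,::-1]; g=cv2.cvtColor(S,cv2.COLOR_BGR2HSV)
m=cv2.inRange(g,(15,10,120),(40,75,255)); k,l,s,c=cv2.connectedComponentsWithStats(m[200:290,245:350])
for i in range(1,k):
    if s[i,4]>60:
        p=np.argwhere(l==i)[:,::-1]+[245,200]; W=np.array([plane("scene",q,.016)[:2] for q in p])
        print(s[i],p.mean(0),cv2.minAreaRect((W*1000).astype(np.float32)))
E
```

```text
tcp [0.5906 0.022  0.1011] yaw -4.99 tilt z [-0.002 -0.001 -1.   ] F [ 1.4  0.7 -0.1] w 0.06 gf 0.0 t 10.2
(0.44, 0.018, 0.13, 0) [ 0.1497 -0.0171 -0.0286] spin -0.087
(0.44, 0.018, 0.03, 0) [ 0.1495 -0.017   0.0714] spin -0.087
[ 26  23  31  23 353] [285.8017 233.8102] ((611.9263916015625, 17.58397674560547), (44.029197692871094, 70.49569702148438), 83.83711242675781)
[ 55  41  31  26 405] [315.4296 253.0642] ((705.1686401367188, 6.578220367431641), (69.37994384765625, 46.89515686035156), 84.68587493896484)
```

Block lies at (0.612, 0.018), in its bay. Now tube a.

Emit:
{"api": "play_rows", "payload": {"targets": "-0.4 0.025 -0.003 -0.015 -0.03;-0.4 0.055 -0.006 -0.02 -0.07;-0.4 0.085 -0.01 -0.02 -0.087;-0.4 0.115 -0.013 -0.02 -0.087;-0.4 0.14 -0.016 -0.02 -0.087;-0.4 0.15 -0.017 -0.02 -0.087;-0.4 0.15 -0.017 -0.01 -0.087;-0.4 0.15 -0.017 -0.01 -0.087"}}

```text
clock: 10.92
tcp_pos: [0.4402, 0.0184, 0.1101]
orientation: [0.001, -3.141, -0.0]
contact_force: [0.5, 0.6, 0.6]
grip_width: 0.0599
gripper_force: 0.0
```

```bash
python3 - <<'E'
from h import *
mv((.440,.018,.022,0))
shot("scene","t1.png",(170,130,300,260),4)
E
```

```text
tcp [0.4402 0.0184 0.1101] yaw 0.02 tilt z [-0.  0. -1.] F [0.5 0.6 0.6] w 0.0599 gf 0.0 t 10.9167
(0.44, 0.018, 0.022, 0) [ 0.0002 -0.0004  0.0881] spin 0.0004
```

View pics/t1.png

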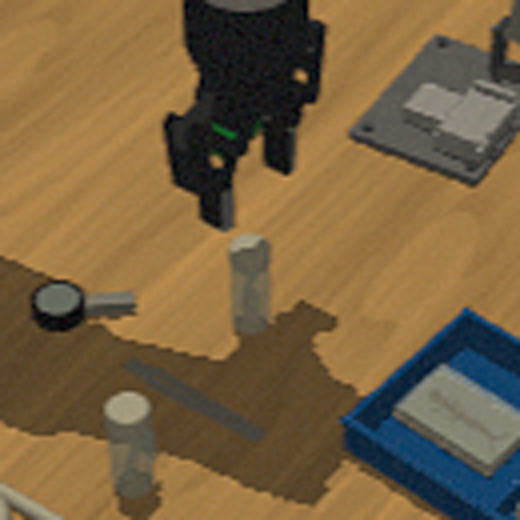

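The fingers (217,225) and (282,172) straddle the tube's cap at (250,243) below them. The block lies flat in its tray. Lowering and gripping.

Emit:
{"api": "play_rows", "payload": {"targets": "-0.4 0 0 0.02 0;-0.4 0 0 0.04 0;-0.4 0 0 0.06 0;-0.4 0 0 0.075 0;-0.4 0 0 0.085 0;-0.4 0 0 0.088 0;-0.4 0 0 0.088 0"}}

```text
clock: 11.55
tcp_pos: [0.441, 0.0182, 0.022]
orientation: [-0.0, -3.141, 0.0]
contact_force: [-0.6, 0.1, -0.2]
grip_width: 0.0596
gripper_force: 0.0
```

Emit:
{"api": "play_rows", "payload": {"targets": "-0.2 0 0 0 0;0 0 0 0 0;0.15 0 0 0 0;0.3 0 0 0 0;0.45 0 0 0 0;0.5 0 0 0 0;0.5 0 0 0 0;0.5 0 0 0 0", "squeeze": 25}}

```text
clock: 12.22
tcp_pos: [0.4412, 0.0184, 0.0229]
orientation: [-0.0, 3.14, 0.001]
contact_force: [-1.7, -0.6, 6.5]
grip_width: 0.0273
gripper_force: 24.2
```

Emit:
{"api": "play_rows", "payload": {"targets": "0.5 0 0 -0.008 0;0.5 0 0 -0.03 0;0.5 0 0 -0.06 0;0.5 0 0 -0.085 0;0.5 -0.01 0.01 -0.1 0;0.5 -0.03 0.03 -0.1 0;0.5 -0.055 0.055 -0.1 0;0.5 -0.08 0.08 -0.1 0"}}

```text
clock: 12.88
tcp_pos: [0.5214, 0.099, 0.1236]
orientation: [0.002, 3.14, 0.001]
contact_force: [0.2, 0.6, -0.5]
grip_width: 0.0275
gripper_force: 24.7
```

Emit:
{"api": "play_rows", "payload": {"targets": "0.5 -0.025 0.025 0 0;0.5 -0.05 0.05 0 0;0.5 -0.075 0.073 0 0;0.5 -0.1 0.096 0 0;0.5 -0.118 0.114 0 0;0.5 -0.127 0.122 0 0;0.5 -0.13 0.125 0 0;0.5 -0.13 0.125 0 0"}}

```text
clock: 13.55
tcp_pos: [0.6506, 0.2239, 0.1222]
orientation: [0.002, -3.141, 0.0]
contact_force: [-0.2, -0.8, -0.3]
grip_width: 0.0272
gripper_force: 24.8
```

```bash
python3 - <<'E'
from h import *
mv((.651,.223,.0275,0))
shot("scene","t2.png",(260,110,390,230),4)
E
```

```text
tcp [0.6506 0.2239 0.1222] yaw 0.07 tilt z [-0. -0. -1.] F [-0.2 -0.8 -0.3] w 0.0272 gf 24.8 t 13.55
(0.651, 0.223, 0.0275, 0) [-0.0004 -0.0009  0.0947] spin 0.0011
```

View pics/t2.png

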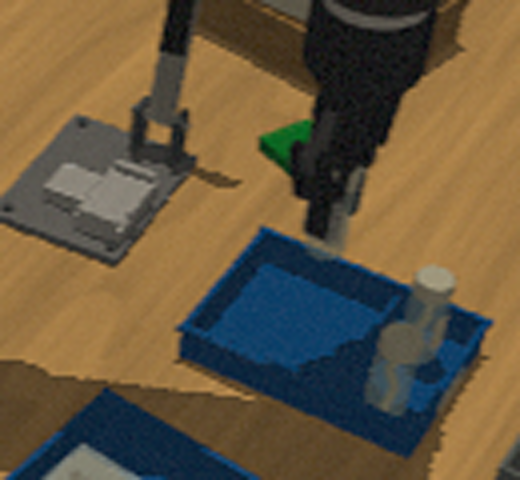

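The tube is held upright at (335,220), over the near compartment. Lower it.

Emit:
{"api": "play_rows", "payload": {"targets": "0.5 0 -0.001 0.025 0;0.5 0 -0.001 0.05 0;0.5 0 -0.001 0.068 0;0.5 0 -0.001 0.08 0;0.5 0 -0.001 0.087 0;0.5 0 -0.001 0.091 0;0.5 0 -0.001 0.0935 0;0.5 0 -0.001 0.095 0"}}

```text
clock: 14.27
tcp_pos: [0.6512, 0.2223, 0.028]
orientation: [0.0, 3.14, 0.001]
contact_force: [-0.5, -0.2, -0.7]
grip_width: 0.0275
gripper_force: 24.8
```

Emit:
{"api": "play_rows", "payload": {"targets": "0.5 0 0 0.001 0;0.5 0 0 0.001 0;0.5 0 0 0.001 0"}}

```text
clock: 14.52
tcp_pos: [0.6512, 0.2225, 0.0271]
orientation: [-0.0, 3.14, 0.001]
contact_force: [-0.1, -0.0, 1.4]
grip_width: 0.027
gripper_force: 24.9
```

Emit:
{"api": "play_rows", "payload": {"targets": "0.4 0 0 0 0;0.25 0 0 0 0;0.1 0 0 0 0;-0.05 0 0 0 0;-0.05 0 0 -0.01 0;-0.05 0 0 -0.04 0;-0.05 0 0 -0.075 0;-0.05 0 0 -0.1 0"}}

```text
clock: 15.18
tcp_pos: [0.6514, 0.2224, 0.1294]
orientation: [0.0, 3.14, 0.001]
contact_force: [1.4, 0.4, 0.2]
grip_width: 0.045
gripper_force: 0.0
```

Emit:
{"api": "play_rows", "payload": {"targets": "-0.05 0.015 -0.03 0 0;-0.05 0.03 -0.065 0 0;-0.2 0.045 -0.1 0 0;-0.3 0.06 -0.135 0 0;-0.4 0.08 -0.17 0 0;-0.4 0.1 -0.2 0 0;-0.4 0.12 -0.23 0 0;-0.4 0.135 -0.26 0 0"}}

```text
clock: 15.85
tcp_pos: [0.5139, -0.0392, 0.1269]
orientation: [-0.0, -3.141, -0.001]
contact_force: [0.4, 0.1, -0.6]
grip_width: 0.06
gripper_force: 0.0
```

```bash
python3 - <<'E'
from h import *
np.set_printoptions(precision=4,suppress=True)
mv((.463,-.138,.115,0))
S=r.grab_frame("scene")[:,:,::-1]; g=cv2.cvtColor(S,cv2.COLOR_BGR2HSV)
m=cv2.inRange(g,(0,0,130),(179,75,255)); k,l,s,c=cv2.connectedComponentsWithStats(m[150:225,300:390])
for i in range(1,k):
    if s[i,4]>20: print(s[i],c[i]+[300,150],plane("scene",c[i]+[300,150],.076))
E
```

```text
tcp [ 0.5139 -0.0392  0.1269] yaw -0.01 tilt z [-0.  0. -1.] F [ 0.4  0.1 -0.6] w 0.06 gf 0.0 t 15.85
(0.463, -0.138, 0.115, 0) [ 0.0509 -0.0988  0.0119] spin -0.0002
[35 26  9  7 46] [339.0217 179.0652] [0.6525 0.2216 0.076 ]
[64 27 10  6 42] [368.381  179.1905] [0.7179 0.2678 0.076 ]
[56 41 10  6 48] [360.1875 193.4792] [0.7233 0.2029 0.076 ]
```

Emit:
{"api": "play_rows", "payload": {"targets": "-0.4 0.015 -0.03 0 0;-0.4 0.03 -0.06 0 0;-0.4 0.045 -0.085 0 0;-0.4 0.053 -0.1 0 0;-0.4 0.053 -0.1 0.02 0;-0.4 0.053 -0.1 0.03 0;-0.4 0.053 -0.1 0.03 0"}}

```text
clock: 16.48
tcp_pos: [0.4616, -0.1371, 0.095]
orientation: [0.0, -3.139, -0.001]
contact_force: [-0.2, 0.7, -0.6]
grip_width: 0.0599
gripper_force: 0.0
```

```bash
python3 - <<'E'
from h import *
mv((.463,-.138,.022,0))
shot("scene","t3.png",(140,170,270,300),4)
E
```

```text
tcp [ 0.4616 -0.1371  0.095 ] yaw 0.02 tilt z [-0.003  0.001 -1.   ] F [-0.2  0.7 -0.6] w 0.0599 gf 0.0 t 16.4833
(0.463, -0.138, 0.022, 0) [-0.0016 -0.0009  0.073 ] spin 0.0003
```

View pics/t3.png

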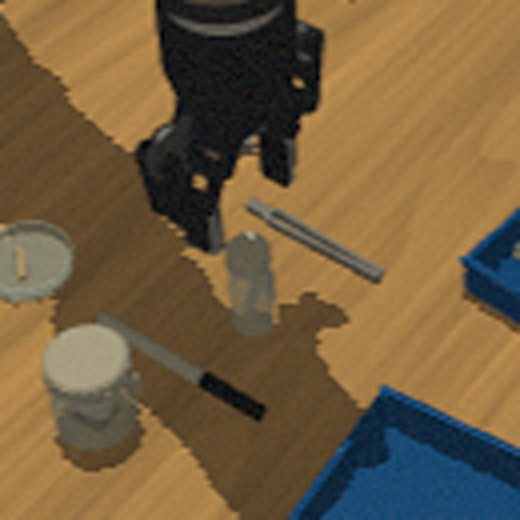

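The fingers at (205,245) and (277,180) are either side of the tube's cap at (250,240). Lowering.

Emit:
{"api": "play_rows", "payload": {"targets": "-0.4 0 0 0.02 0;-0.4 0 0 0.04 0;-0.4 0 0 0.055 0;-0.4 0 0 0.066 0;-0.4 0 0 0.072 0;-0.4 0 0 0.073 0;-0.4 0 0 0.073 0"}}

```text
clock: 17.12
tcp_pos: [0.4631, -0.1376, 0.0235]
orientation: [-0.001, 3.141, 0.0]
contact_force: [0.3, -0.8, 1.5]
grip_width: 0.0596
gripper_force: 0.0
```

Emit:
{"api": "play_rows", "payload": {"targets": "-0.2 0 0 0 0;0 0 0 0 0;0.15 0 0 0 0;0.3 0 0 0 0;0.45 0 0 0 0;0.5 0 0 0 0;0.5 0 0 0 0;0.5 0 0 0 0"}}

```text
clock: 17.78
tcp_pos: [0.4631, -0.1378, 0.0238]
orientation: [-0.0, 3.141, 0.0]
contact_force: [-0.9, 0.7, 6.6]
grip_width: 0.0273
gripper_force: 24.3
```

Emit:
{"api": "play_rows", "payload": {"targets": "0.5 0 0 -0.008 0;0.5 0 0 -0.03 0;0.5 0 0 -0.06 0;0.5 0 0 -0.085 0;0.5 -0.007 0.015 -0.1 0;0.5 -0.015 0.04 -0.1 0;0.5 -0.025 0.07 -0.1 0;0.5 -0.035 0.1 -0.1 0"}}

```text
clock: 18.45
tcp_pos: [0.498, -0.0371, 0.1243]
orientation: [0.003, 3.14, 0.0]
contact_force: [-0.1, 0.5, -0.2]
grip_width: 0.0274
gripper_force: 24.8
```

Emit:
{"api": "play_rows", "payload": {"targets": "0.5 -0.012 0.033 0 0;0.5 -0.024 0.066 0 0;0.5 -0.036 0.1 0 0;0.5 -0.048 0.135 0 0;0.5 -0.061 0.17 0 0;0.5 -0.073 0.203 0 0;0.5 -0.085 0.233 0 0;0.5 -0.095 0.257 0 0"}}

```text
clock: 19.12
tcp_pos: [0.5927, 0.2226, 0.1236]
orientation: [0.004, -3.142, -0.001]
contact_force: [0.5, -0.3, 0.3]
grip_width: 0.0272
gripper_force: 24.8
```

Emit:
{"api": "play_rows", "payload": {"targets": "0.5 -0.007 0.018 0 0;0.5 -0.01 0.026 0 0;0.5 -0.01 0.026 0 0"}}

```text
clock: 19.37
tcp_pos: [0.6024, 0.2477, 0.1232]
orientation: [0.005, -3.142, -0.001]
contact_force: [-0.3, 0.1, -0.9]
grip_width: 0.0278
gripper_force: 24.8
```

```bash
python3 - <<'E'
from h import *
mv((.603,.247,.0285,0))
E
```

```text
tcp [0.6024 0.2477 0.1232] yaw 0.18 tilt z [-0.     0.001 -1.   ] F [-0.3  0.1 -0.9] w 0.0278 gf 24.8 t 19.3667
(0.603, 0.247, 0.0285, 0) [-0.0006 -0.0007  0.0947] spin 0.0032
```

Emit:
{"api": "play_rows", "payload": {"targets": "0.5 0 -0.001 0.025 0;0.5 0 -0.001 0.05 0;0.5 0 -0.001 0.068 0;0.5 0 -0.001 0.08 0;0.5 0 -0.001 0.087 0;0.5 0 -0.001 0.091 0;0.5 0 -0.001 0.0935 0;0.5 0 -0.001 0.095 0"}}

```text
clock: 20.03
tcp_pos: [0.6032, 0.2442, 0.029]
orientation: [0.0, 3.14, 0.001]
contact_force: [-0.9, 0.4, -0.4]
grip_width: 0.0275
gripper_force: 24.8
```

Emit:
{"api": "play_rows", "payload": {"targets": "0.5 0 0 0.001 0;0.5 0 0 0.001 0;0.5 0 0 0.001 0"}}

```text
clock: 20.28
tcp_pos: [0.603, 0.2445, 0.0279]
orientation: [-0.0, 3.141, 0.001]
contact_force: [-0.3, 0.1, 0.7]
grip_width: 0.0274
gripper_force: 24.8
```

Emit:
{"api": "play_rows", "payload": {"targets": "0.5 0 0 0.0007 0;0.4 0 0 0.0007 0;0.25 0 0 0.0007 0;0.1 0 0 0.0007 0;-0.05 0 0 0.0007 0;-0.05 0 0 -0.01 0;-0.05 0 0 -0.045 0;-0.05 0 0 -0.08 0"}}

```text
clock: 20.95
tcp_pos: [0.6013, 0.2437, 0.1071]
orientation: [0.0, -3.138, 0.003]
contact_force: [0.8, 0.1, 1.5]
grip_width: 0.0447
gripper_force: 0.0
```

Emit:
{"api": "play_rows", "payload": {"targets": "-0.05 0 0 -0.025 0;-0.05 0.01 -0.04 -0.03 0;-0.05 0.02 -0.08 -0.03 0;-0.2 0.035 -0.12 -0.03 0;-0.4 0.05 -0.16 -0.03 0;-0.6 0.065 -0.2 -0.03 0;-0.8 0.08 -0.24 -0.03 0;-0.9 0.09 -0.265 -0.03 0"}}

```text
clock: 21.62
tcp_pos: [0.5111, -0.0243, 0.1381]
orientation: [0.004, 3.141, -0.001]
contact_force: [-0.1, -0.5, -0.5]
grip_width: 0.0811
gripper_force: 0.0
```

```bash
python3 - <<'E'
from h import *
np.set_printoptions(precision=4,suppress=True)
mv((.432,-.247,.11,0))
S=r.grab_frame("scene")[:,:,::-1]; g=cv2.cvtColor(S,cv2.COLOR_BGR2HSV)
m=cv2.inRange(g,(0,0,130),(179,75,255)); k,l,s,c=cv2.connectedComponentsWithStats(m[150:225,300:390])
for i in range(1,k):
    if s[i,4]>20: print(s[i],c[i]+[300,150],plane("scene",c[i]+[300,150],.076))
E
```

```text
tcp [ 0.5111 -0.0243  0.1381] yaw -0.15 tilt z [ 0.    -0.001 -1.   ] F [-0.1 -0.5 -0.5] w 0.0811 gf 0.0 t 21.6167
(0.432, -0.247, 0.11, 0) [ 0.0786 -0.2229  0.0282] spin -0.0026
[23 16 10  6 40] [327.35 168.25] [0.6057 0.2434 0.076 ]
[35 26  9  7 44] [339.     178.9773] [0.6523 0.2219 0.076 ]
[64 27 10  6 43] [368.4419 179.1395] [0.7179 0.2681 0.076 ]
[56 41 10  6 48] [360.1875 193.4792] [0.7233 0.2029 0.076 ]
```

Both tubes stand in their bay. Now the jar.

Emit:
{"api": "play_rows", "payload": {"targets": "-0.9 0.012 -0.035 0 0;-0.9 0.025 -0.07 0 0;-0.9 0.037 -0.105 0 0;-0.9 0.05 -0.14 0 0;-0.9 0.062 -0.175 0 0;-0.9 0.073 -0.205 0.01 0;-0.9 0.0785 -0.2225 0.02 0;-0.9 0.0785 -0.2225 0.02 0"}}

```text
clock: 22.33
tcp_pos: [0.4317, -0.2473, 0.1169]
orientation: [-0.011, -3.14, 0.002]
contact_force: [0.1, -0.2, -0.5]
grip_width: 0.0812
gripper_force: 0.0
```

```bash
python3 - <<'E'
from h import *
mv((.4325,-.2465,.017,0))
shot("scene","j1.png",(100,180,230,310),4)
E
```

```text
tcp [ 0.4317 -0.2473  0.1169] yaw -0.39 tilt z [-0.002 -0.001 -1.   ] F [ 0.1 -0.2 -0.5] w 0.0812 gf 0.0 t 22.3333
(0.4325, -0.2465, 0.017, 0) [-0.001   0.001   0.0999] spin -0.0067
```

View pics/j1.png

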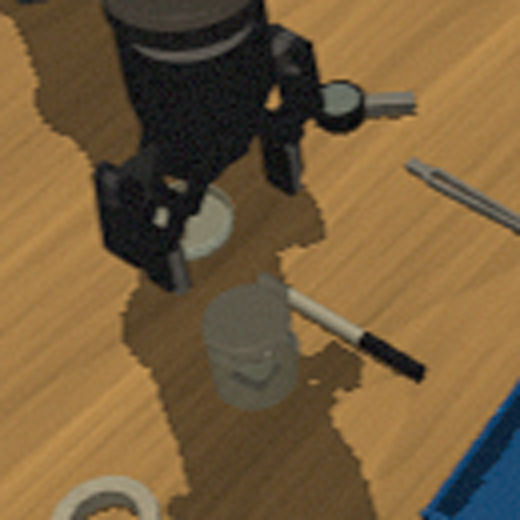

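```bash
python3 - <<'E'
from h import *
for z in(.13,.06): print(4*(proj("scene",(.4317,-.2473,z))-[100,180]))
E
```

```text
[227.51732487 230.56419483]
[242.59206472 309.85929255]
```

The projected cap position (243,310) matches the seen cap at (247,318). Lowering.

Emit:
{"api": "play_rows", "payload": {"targets": "-0.9 -0.002 0.001 0.025 0;-0.9 -0.002 0.001 0.05 0;-0.9 -0.002 0.001 0.07 0;-0.9 -0.002 0.001 0.085 0;-0.9 -0.002 0.001 0.094 0;-0.9 -0.002 0.001 0.098 0;-0.9 -0.002 0.001 0.098 0"}}

```text
clock: 22.97
tcp_pos: [0.4366, -0.2414, 0.0191]
orientation: [0.002, -3.141, -0.001]
contact_force: [-0.0, -0.1, 0.4]
grip_width: 0.0812
gripper_force: 0.0
```

Emit:
{"api": "play_rows", "payload": {"targets": "-0.7 0 0 0 0;-0.5 0 0 0 0;-0.35 0 0 0 0;-0.2 0 0 0 0;-0.05 0 0 0 0;0.05 0 0 0 0;0.05 0 0 0 0;0.05 0 0 0 0", "squeeze": 30}}

```text
clock: 23.63
tcp_pos: [0.4369, -0.2427, 0.0202]
orientation: [0.0, 3.14, -0.001]
contact_force: [-0.6, -0.3, 7.1]
grip_width: 0.0494
gripper_force: 30.2
```

```bash
python3 - <<'E'
from h import *
mv((.628,-.205,.12,5))
E
```

```text
tcp [ 0.4369 -0.2427  0.0202] yaw -0.01 tilt z [ 0.002 -0.001 -1.   ] F [-0.6 -0.3  7.1] w 0.0494 gf 30.2 t 23.6333
(0.628, -0.205, 0.12, 5) [-0.1913  0.0377 -0.0995] spin -0.0875
```

Emit:
{"api": "play_rows", "payload": {"targets": "0.05 0 0 -0.008 0;0.05 0 0 -0.03 0;0.05 0 0 -0.06 0;0.05 0 0 -0.085 0;0.05 -0.02 0.004 -0.1 0;0.05 -0.045 0.009 -0.1 0;0.05 -0.075 0.015 -0.1 0;0.05 -0.105 0.02 -0.1 0", "squeeze": 35}}

```text
clock: 24.3
tcp_pos: [0.5421, -0.2215, 0.1204]
orientation: [0.0, 3.141, 0.001]
contact_force: [0.3, -0.3, -0.8]
grip_width: 0.0491
gripper_force: 36.6
```

Emit:
{"api": "play_rows", "payload": {"targets": "0.05 -0.03 0.006 0 0;0.05 -0.055 0.012 0 0;0.05 -0.075 0.016 0 0;0.05 -0.086 0.0175 0 0;0.05 -0.086 0.0175 0 0;0.05 -0.086 0.0175 0 0"}}

```text
clock: 24.8
tcp_pos: [0.6267, -0.2044, 0.1192]
orientation: [0.001, -3.14, -0.0]
contact_force: [-0.7, 0.3, -0.8]
grip_width: 0.0489
gripper_force: 36.6
```

```bash
python3 - <<'E'
from h import *
mv((.628,-.205,.0255,0))
shot("scene","j2.png",(180,180,310,350),3)
E
```

```text
tcp [ 0.6267 -0.2044  0.1192] yaw 0.05 tilt z [-0.001  0.    -1.   ] F [-0.7  0.3 -0.8] w 0.0489 gf 36.6 t 24.8
(0.628, -0.205, 0.0255, 0) [-0.0014 -0.0006  0.0937] spin 0.0008
```

View pics/j2.png

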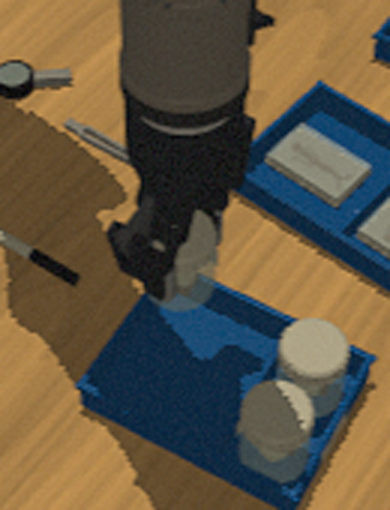

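The jar is held upright at (190,270), above the empty bay. Lowering.

Emit:
{"api": "play_rows", "payload": {"targets": "0.05 0 0 0.025 0;0.05 0 0 0.05 0;0.05 0 0 0.068 0;0.05 0 0 0.08 0;0.05 0 0 0.087 0;0.05 0 0 0.091 0;0.05 0 0 0.093 0;0.05 0 0 0.094 0"}}

```text
clock: 25.52
tcp_pos: [0.6276, -0.205, 0.026]
orientation: [0.0, 3.141, -0.0]
contact_force: [0.3, 0.4, -0.1]
grip_width: 0.0492
gripper_force: 36.6
```

Emit:
{"api": "play_rows", "payload": {"targets": "0.05 0 0 0.001 0;0.05 0 0 0.001 0;0.05 0 0 0.001 0"}}

```text
clock: 25.77
tcp_pos: [0.6276, -0.2048, 0.0249]
orientation: [-0.0, 3.141, -0.0]
contact_force: [0.5, -0.6, 0.3]
grip_width: 0.0493
gripper_force: 36.6
```

Emit:
{"api": "play_rows", "payload": {"targets": "0.05 0 0 0.0007 0;0.05 0 0 0.0014 0;0.05 0 0 0.0014 0"}}

```text
clock: 26.02
tcp_pos: [0.6277, -0.2048, 0.0243]
orientation: [-0.0, 3.141, 0.0]
contact_force: [-2.4, 1.0, 8.4]
grip_width: 0.0491
gripper_force: 37.5
```

Emit:
{"api": "play_rows", "payload": {"targets": "0 0 0 -0.0005 0;-0.15 0 0 -0.0005 0;-0.25 0 0 -0.0005 0;-0.35 0 0 -0.0005 0;-0.4 0 0 -0.0005 0;-0.4 0 0 -0.015 0;-0.4 0 0 -0.05 0;-0.4 0 0 -0.09 0"}}

```text
clock: 26.68
tcp_pos: [0.6254, -0.2042, 0.1123]
orientation: [0.0, -3.137, -0.001]
contact_force: [1.2, -0.5, -0.2]
grip_width: 0.0603
gripper_force: 0.0
```

Emit:
{"api": "play_rows", "payload": {"targets": "-0.4 0.02 0 -0.02 0;-0.4 0.05 0 -0.05 0;-0.4 0.08 0 -0.07 0;-0.4 0.11 0 -0.08 0;-0.4 0.13 0 -0.08 0;-0.4 0.13 0 -0.08 0;-0.4 0.13 0 -0.08 0;-0.4 0.13 0 -0.08 0"}}

```text
clock: 27.35
tcp_pos: [0.4982, -0.2045, 0.1936]
orientation: [-0.001, 3.14, -0.0]
contact_force: [-0.1, 0.8, -0.4]
grip_width: 0.06
gripper_force: 0.0
```

```bash
python3 - <<'E'
from h import *
mv()
shot("scene","end.png",(150,90,450,360),2.2)
E
```

```text
tcp [ 0.4982 -0.2045  0.1936] yaw 0.04 tilt z [ 0.002 -0.    -1.   ] F [-0.1  0.8 -0.4] w 0.06 gf 0.0 t 27.35
```

View pics/end.png

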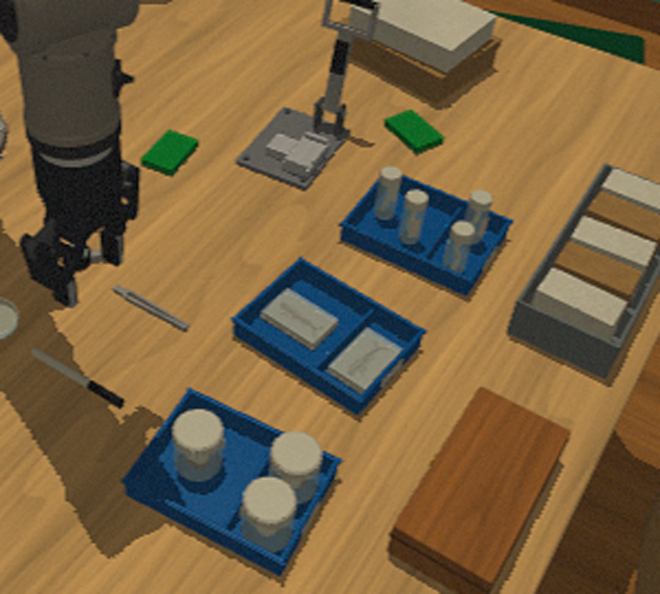

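All four specimens are in place: jar at (198,445), tubes at (388,190) and (413,215), block at (300,318). The stored ones are undisturbed and the clamp bar is up.

```bash
python3 -c "
from bench import r
print(r.hand_in())"
```

```text
the job is handed in; nothing more can be done
None
```

The jar, both tubes and the resin block are in the near compartments of their trays, the clamp bar is standing clear, and the job was handed in at about 27 s of robot time.

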